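# Read a cross-cut test through the lens at its working height

### The job

A sample tin has been left standing on the coated test panel, right on top of the cross-cut lattice that has to be read: lift it off and set it down upright on the bench, off the drawdown board. Then pick up the reading lens by its handle and hold it level, centred over the lattice, with the lens at the height of the height gauge's scriber tip, which is set to the lens's working distance; finish while still holding it there, motionless, with nothing but the gripper carrying it. Do not tip or drop the tin, keep the lens and the gripper off the board and panel, do not knock the gauge, and leave the cup, the applicator and the spatula where they are.

Things in the scene. Friction and masses are not known exactly. Their poses are not given: they have to be found in the camera images.
- board: Drawdown board, fixed: aluminium slab 160 (x) x 250 (y) x 20 mm, origin at the centre of its underside, z up. On it a grey coated test panel 100 (x) x 155 (y) x 2 mm, top 22 mm above the bench, from y = -95 to +60 mm. A steel clamp bar along x, 150 x 20 mm, crosses the panel's end at y = +62 mm, top 34 mm above the bench; its two thumb nuts (x = +-62 mm) reach 42 mm.
- lattice: Cross-cut lattice scratched in the coating, flat: two crossing sets of six cuts 3 mm apart, 22 x 22 mm in all. Origin at its centre on the panel's top (22 mm above the bench). Near one end or the other of the panel; the tin stands on it at the start (centres within 10 mm) and hides it. The X-cut at the panel's other end (two 40 mm lines crossing at a narrow angle) is not to be read.
- tin: Closed upright sample tin, white with a paper label and metal rims, 60 mm across, 72 mm tall (straight sides to 70 mm), 150 to 300 g. Origin at the centre of its underside, z up. Stands on the panel at the start.
- loupe: Reading lens lying flat on the bench, left or right of the board. Round rim 68 mm across, 10 mm thick (2 to 12 mm above the bench), a thin neck, then a flat-sided black handle 16 mm wide, 14 mm high (0 to 14 mm), from x = -50 to -150 mm. Origin under the lens centre at bench level; the handle points to its -x; z is square to the glass, up. About 105 g, centre of mass near x = -70 mm.
- loupe_lens (a point): Centre of the lens, 7 mm above the loupe's origin (middle of the rim's thickness).
- loupe_grip (a point): Point on the handle's axis, near the centre of mass, 80 mm along the loupe's -x from the lens centre and 7 mm above its underside; a good place to grip across the handle.
- gauge: Height gauge beyond the far side of the board, fixed: dark steel base 75 (x, -45 to +30 mm) x 55 (y) x 30 mm, with a flat upright beam on the origin up to 233 mm. Origin at bench level under the beam; front towards its -x.
- slide: The gauge's slide, clamped on the beam at a height that differs each time: block 20 x 34 mm, from 5 mm below to 45 mm above its origin, with a slim scriber 8 mm wide and 5 mm thick pointing to its -x, towards the board. Origin on the beam at the height of the scriber's underside.
- scriber_tip (a point): Tip of the scriber, 94 mm along the slide's -x from the beam, at the height of its underside: this height above the bench (85 to 122 mm) marks where the lens's mid-thickness is to be held. It stays short of the panel, so the lens does not reach it.
- cup: Bystander: white plastic mixing cup, 72 mm across, 85 mm tall, origin at the centre of its underside.
- applicator: Bystander: steel frame film applicator, 75 (x) x 80 (y) x 30 mm, origin at the centre of its underside.
- spatula: Bystander: paint spatula lying on the bench on the side of the board away from the loupe, 170 mm long: wooden handle 85 mm long to its -x (22 mm wide, 16 mm high) and a steel blade 25 mm wide to +x, origin in the middle at bench level.

How it is judged (in metres and radians):
On the way:
1. The tin stands upright on the bench, off the board, and is let go (height (world z) of tin below 0.005 m and angle between tin's own z axis and vertical below 0.1 rad and contact force between tin and the fingers below 0.05 N), for 0.2 s.
At the end, for the whole second after the job is handed in: Tin upright (0.1 rad), let go, on the bench (within 5 mm). Lens held by its handle (TCP over 45 mm from lens centre along it), within 12 mm sideways of the lattice centre and 7 mm of the scriber tip's height, tilt under 0.12 rad, still (20 mm/s, 0.15 rad/s), touching nothing but the gripper (all of step 1 and horizontal distance between loupe_lens and lattice below 0.012 m and z of loupe_lens in the frame of scriber_tip between -0.007 and 0.007 m and angle between loupe's own z axis and vertical below 0.12 rad and contact force between loupe and the fingers above 1 N and x of the grasp point in the frame of loupe below -0.045 m and linear speed of loupe below 0.02 m/s and angular speed of loupe below 0.15 rad/s and contact force between loupe and board below 0.05 N and contact force between loupe and gauge below 0.05 N and contact force between loupe and slide below 0.05 N and contact force between loupe and tin below 0.05 N and contact force between loupe and cup below 0.05 N and contact force between loupe and applicator below 0.05 N and contact force between loupe and spatula below 0.05 N); the arm keeps its last pose, push and grip.
It fails at once if The tin is tipped more than 0.5 rad (angle between tin's own z axis and vertical above 0.5 rad).
It fails at once if The tin is let go in the air (more than 30 mm above the bench, off the panel) instead of being set down (height (world z) of tin above 0.03 m and contact force between tin and the fingers below 0.01 N).
It fails at once if The lens, the gripper or the arm touches the board or panel with more than 0.5 N (contact force between any of loupe, the fingers, the arm and board above 0.5 N).
It fails at once if The height gauge or its scriber is knocked with more than 2 N (contact force between anything else and gauge above 2 N or contact force between anything else and slide above 2 N).
It fails at once if The cup, the applicator or the spatula is moved more than 20 mm (distance of any of cup, applicator, spatula from where it was at the start of the episode above 0.02 m).
It also fails if it takes over 72 s, if anything falls off the work surface, if the arm or the gripper's body presses on something with over 40 N, if the wrist force passes 120 N, or if a joint passes its speed limit or range.

### The arm

A 7-joint arm with a two-finger parallel gripper is mounted at the origin on the work surface. World frame = base frame: x ahead of the robot, y to its left, z up, the work surface at z = 0. Lengths are in mm, angles in rad, forces in N, time in s.
With the tool pointing down it reaches from about 400 to 875 mm from the base axis. Payload 19.3 kg.
Tool frame: the origin (TCP) lies between the finger pads, 19 mm behind the fingertips; this is the grasp point; z points along the fingers, y is the line along which they close (so a half turn about z gives the same grasp; the last joint's range is limited). The gripper opens to 85 mm and grips with 20 to 120 N. Pads are 22 mm wide; open, the fingers measure 114 mm over their backs; the gripper's body (76 mm by 85 mm) begins 54 mm behind the grasp point. The pads swing forward as they close: fully open they stand 13 mm farther back than shut.
Start: joints at [1.236, 0.521, -0.036, 1.599, 0.021, 1.021, -0.113], TCP at [163.545, -603.215, 249.991] pointing down, gripper open.
Joint ranges: [-2.91, 2.91], [-0.3, 2.13], [-1.5, 1.42], [0.17, 2.43], [-1.26, 4.41], [0.16, 1.93], [-2.52, 2.52]. Speed limits (rad/s): [1.89, 1.89, 2.39, 2.39, 3.01, 3.01, 3.01].

### API

Orientations are given as a rotation vector (axis times angle).
In Python, from station import r gives the robot as it stands.
- The arm moves only by the tool jog_arm, called after ">>>" as a command line: name --argument value ..., lists and objects as JSON in quotes. Schema: {"type":"object","properties":{"increments":{"type":"array","items":{"type":"number"},"minItems":7,"maxItems":84},"force":{"type":"number"},"only":{"type":"string"},"quiet":{"type":"boolean"},"lines":{"type":"string"}},"required":["increments"],"additionalProperties":false}. increments is one flat list of numbers that holds 1 to 12 rows one after another, with no inner brackets; each row has 7 numbers: a rotation vector rx, ry, rz in shares of 2 rad (1.0 is 2 rad), then dx, dy, dz in parts of the range, where 1.0 means 1000 mm, then the finger opening in mm; each row is the pose to reach, as a shift and turn from the pose commanded when the call began, along the tool's axes at that moment; what a row does not reach only later rows make up. A row lasts 1/10 s, in which the tool goes at most 50 mm and 0.15 rad, less where a joint would pass 70% of its speed; a pose out of reach is approached as far as the arm can. The fingers move at their own pace and stop on an object; force is the grip in N (left out, the last holds). Time passes only in rows, so rows that do not move let the fingers close. The tool returns the time, the measured TCP pose, the force, the opening and the grip force at its end. only (a regular expression) keeps the lines of the reply that match it, lines (a string "A,B") keeps lines A to B, and quiet returns only ok. Shift and turn numbers lie between -1 and 1, and a call with a number outside is refused. Input that does not fit is refused with a message, and nothing moves.
- r.get_state(): the state, without advancing time (a new reading comes with each control period).
- r.read_camera(name): name is "scene" or "top"; returns a dict with "img" (384x512x3 uint8, blue, green, red), "K" (3x3 intrinsics, pixels), "eye" and "attitude" of the camera in the world. Camera axes: x right, y up, looking along -z (the intrinsics and any distortion apply to the point x, -y, -z); pixel columns grow to the right and rows downward; lengths in mm; the calibration is good to about 2 mm. A picture is of the moment at which its call begins. There is no depth.
- r.finish_job(): hands the job in; it is judged then, once.
The state is a dict: "time_s": time; "qpos": joint angles; "qd": joint speeds; "effort": joint torques, N m; "position": TCP position; "ee_rot": TCP orientation; "force": force on the tool from outside, world axes, zero at the start; "torque": the same for the moment, N m; "opening": finger opening in mm; "gripper_force": force on a finger pad.
Only numpy, scipy, OpenCV 4.12 (cv2) and the standard library are available. Lean on these libraries where they do the work, as an engineer would, in place of code of your own. Each camera call takes 0.05 s, during which the arm holds its last target. There are 200 camera calls.

## Working session

There is one attempt and no reset: what is moved stays moved. The work goes in short steps, Python scripts to look and compute and a tool call to move; the robot and the scene stay as the last step left them, time stands still between calls to the robot, and variables do not carry over. Pictures are saved under pics/ and viewed, at most 10 in all, crops included, and the job is handed in when it is done.

```bash
ls; mkdir -p pics; python3 - <<'E'
from station import r
import cv2,numpy as np
s=r.get_state(); print({k:np.round(s[k],3) for k in s})
for n in("scene","top"):
    c=r.read_camera(n); cv2.imwrite(f"pics/{n}0.png",cv2.resize(c["img"],(800,600),interpolation=cv2.INTER_CUBIC)); print(n,{k:c[k] for k in c if k!="img"})
E
```

```text
pics
station.py
{'time_s': np.float64(0.0), 'qpos': array([ 1.236,  0.522, -0.036,  1.6  ,  0.021,  1.021, -0.113]), 'qd': array([-0.001, -0.001,  0.002,  0.001, -0.002, -0.   , -0.   ]), 'effort': array([-0.0000e+00, -9.2711e+01,  1.9800e+00, -3.6993e+01,  1.8000e-02,
        8.0000e-03, -0.0000e+00]), 'position': array([ 163.427, -602.931,  249.432]), 'ee_rot': array([-3.113, -0.414,  0.   ]), 'force': array([-0.397, -0.347, -0.438]), 'torque': array([-0.029, -0.051,  0.028]), 'gripper_force': np.float64(0.0), 'opening': np.float64(85.432)}
scene {'K': array([[356.63176767,   0.        , 260.11380187],
       [  0.        , 356.63176767, 195.70372531],
       [  0.        ,   0.        ,   1.        ]]), 'eye': array([1120.04146083,  557.71020104,  590.12338937]), 'attitude': array([0.43104995, 1.20513617, 2.19072578])}
top {'K': array([[487.31105663,   0.        , 253.71208129],
       [  0.        , 487.31105663, 194.8131313 ],
       [  0.        ,   0.        ,   1.        ]]), 'eye': array([3.70167537e+02, 7.25003662e-01, 1.46274127e+03]), 'attitude': array([ 0.14454001, -0.15857155, -1.54810851])}
```

View pics/scene0.png

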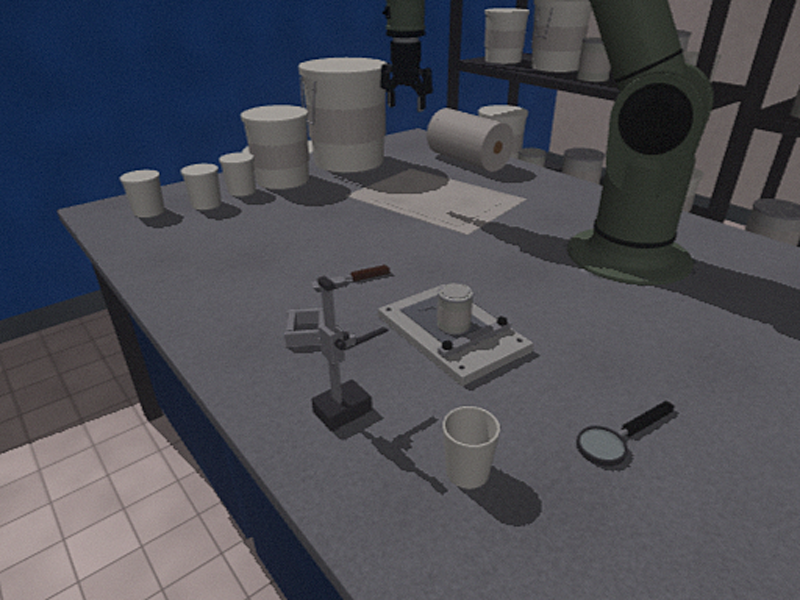

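View pics/top0.png

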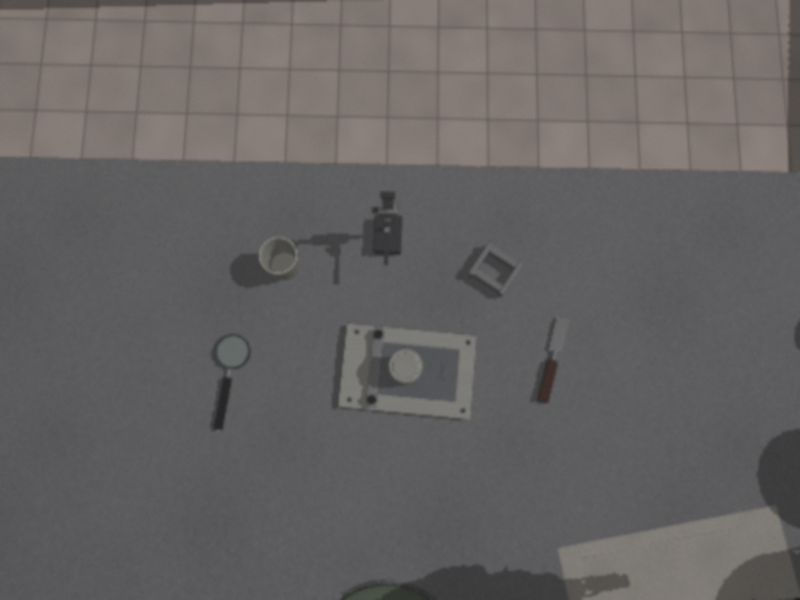

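The scene view shows the tin on the clamp-bar half of the panel, the loupe on the +y side, the gauge beyond the board, and the cup near the loupe. The top view (800x600) has the tin at (405,366), the lens at (232,352), the handle end at (220,428), and the scriber tip at about (386,262). Next I'll take enlarged crops.

```bash
cat > h.py <<'E'
import numpy as np,cv2
from scipy.spatial.transform import Rotation as R
from scipy.optimize import least_squares
from station import r
def cam(n):
    c=r.read_camera(n); c["A"]=R.from_rotvec(c["attitude"]).as_matrix(); return c
def proj(c,p):
    q=(np.atleast_2d(p)-c["eye"])@c["A"]*[1,-1,-1]; q=q@c["K"].T; return q[:,:2]/q[:,2:]
def ray(c,uv):
    d=np.linalg.inv(c["K"])@[uv[0],uv[1],1]; return c["A"]@(d*[1,-1,-1])
def onz(c,uv,z):
    d=ray(c,uv); return c["eye"]+d*(z-c["eye"][2])/d[2]
def tri(cs,uvs):
    f=lambda p:np.concatenate([proj(c,p)[0]-u for c,u in zip(cs,uvs)])
    s=least_squares(f,[650,0,50]); return s.x,s.fun
def crop(c,x,y,w,h,s,fn):
    cv2.imwrite(fn,cv2.convertScaleAbs(cv2.resize(c["img"][y:y+h,x:x+w],None,fx=s,fy=s,interpolation=cv2.INTER_CUBIC),alpha=1.5))
E
python3 - <<'E'
from h import *
t=cam("top");s=cam("scene")
crop(t,130,115,250,165,3.2,"pics/t1.png"); crop(s,180,160,260,160,3,"pics/s1.png")
E
```

```text
(no output)
```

View pics/t1.png

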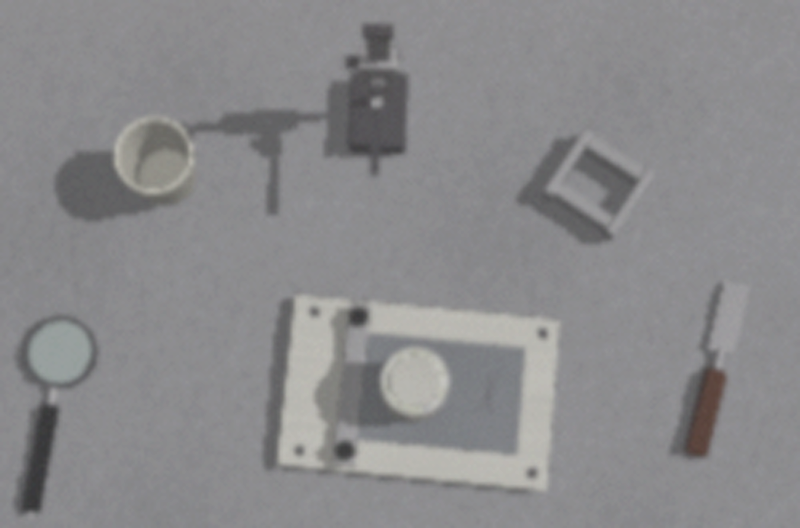

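View pics/s1.png

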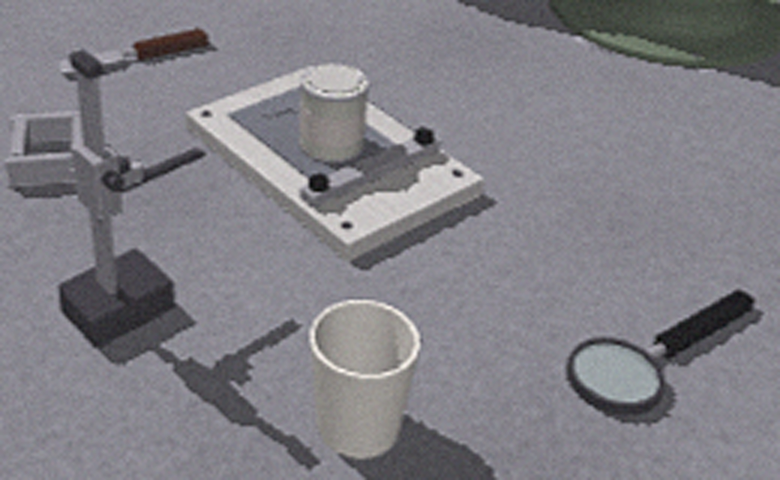

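```bash
python3 - <<'E'
from h import *
t=cam("top");s=cam("scene")
T=lambda x,y:(130+(x+.5)/3.2-.5,115+(y+.5)/3.2-.5)
S=lambda x,y:(180+(x+.5)/3-.5,160+(y+.5)/3-.5)
np.set_printoptions(precision=1,suppress=True)
for n,a,b in[("tintop",(415,381),(335,82)),("tip",(375,175),(203,154)),("lens",(60,351),(616,373)),("hend",(32,511),(746,299)),("hstart",(49,405),(660,348)),
 ("Bfl",(295,297),(350,246-12)),("Bnl",(278,466),(482,180)),("Bfr",(558,322),(187,113)),("nut1",(359,316),(319,182)),("nut2",(345,450),(425,135)),("cup",(155,156),(365,340))]:
    p,e=tri([t,s],[T(*a),S(*b)]); print(n,p,e)
for n,a in[("fl",(295,297)),("fr",(558,322)),("nr",(547,490)),("nl",(278,466))]: print(n,onz(t,T(*a),20))
print("tin72",onz(t,T(415,381),72),onz(s,S(335,82),72))
print("lens12",onz(t,T(60,351),12),onz(s,S(616,372),12),"end14",onz(t,T(32,511),12))
print("gauge slide far",[onz(t,T(*a),30) for a in((350,153),(405,153))])
E
```

```text
tintop [527.4 -27.2  91.6] [ 0. -0.  0.  0.]
tip [708.1  11.6 113.9] [-0.  0. -0. -0.]
lens [558.8 304.2  10.1] [-0.1  0.1 -0.1 -0. ]
hend [410.2 322.8   7.9] [-0.5  0.2 -0.4 -0. ]
hstart [509.1 310.4   8. ] [ 0.4 -0.2  0.3  0. ]
Bfl [611.8  83.6  28.9] [ 0.3 -0.3  0.3  0.1]
Bnl [455.9  95.3  17.4] [ 0.3 -0.2  0.4  0. ]
Bfr [ 594.1 -162.4   19. ] [ 0.2 -0.2  0.3  0.1]
nut1 [592.7  24.2  39.6] [ 0.1 -0.   0.1  0. ]
nut2 [469.2  34.5  40.8] [-0.  0. -0. -0.]
cup [730.2 212.8  81.9] [-0.  0. -0. -0.]
fl [612.5  85.   20. ]
fr [ 593.3 -161.6   20. ]
nr [ 437.4 -151.    20. ]
nl [455.   96.1  20. ]
tin72 [529.5 -27.5  72. ] [504.1 -50.3  72. ]
lens12 [558.7 303.5  12. ] [559.7 304.7  12. ] end14 [410.7 320.6  12. ]
gauge slide far [array([750.2,  36.4,  30. ]), array([751.2, -15.8,  30. ])]
```

Readings from the crops:
- **Tin:** top centre at about (527,-27,92), standing on the panel.
- **Scriber tip:** at about (708,12,113).
- **Loupe:** lens at (559,304), handle end at (410,321).
- **Board:** yaw about -0.074.

I'll move over the tin and turn the tool to yaw 1.5.

Units first: shifts go in shares of 1000 mm and turns go in shares of 2 rad. So 480 mm / 1000 = 0.48, -441 mm / 1000 = -0.441, -1.236 rad / 2 = -0.618.

>>> jog_arm --increments '[0, 0, -0.075, 0.04, -0.037, 0.004, 85, 0, 0, -0.15, 0.08, -0.074, 0.008, 85, 0, 0, -0.225, 0.12, -0.11, 0.012, 85, 0, 0, -0.3, 0.16, -0.147, 0.016, 85, 0, 0, -0.375, 0.2, -0.184, 0.02, 85, 0, 0, -0.45, 0.24, -0.22, 0.024, 85, 0, 0, -0.5, 0.28, -0.257, 0.028, 85, 0, 0, -0.55, 0.32, -0.294, 0.032, 85, 0, 0, -0.6, 0.36, -0.331, 0.036, 85, 0, 0, -0.618, 0.4, -0.367, 0.04, 85, 0, 0, -0.618, 0.44, -0.404, 0.044, 85, 0, 0, -0.618, 0.48, -0.441, 0.048, 85]'

```text
time_s: 1.5
position: [483.8, -95.5, 205.9]
ee_rot: [2.298, 2.142, 0.0]
force: [0.3, -1.7, -1.2]
opening: 85.0
gripper_force: 0.0
```

```bash
python3 -c "
from station import r;s=r.get_state();print(s['position'],s['ee_rot'],s['qpos'])"
```

```text
[483.75579854 -95.529627   205.94662766] [2.29795618e+00 2.14160175e+00 1.59433793e-04] [ 0.45779713  0.4067085  -0.49051246  1.96754786  0.25629128  0.82716169
 -0.24412498]
```

```bash
cat > st.py <<'E'
import sys
from h import *
s=r.get_state();p=s["position"];M=R.from_rotvec(s["ee_rot"]).as_matrix()
print("t",s["time_s"],"yaw",round(np.arctan2(M[1,0],M[0,0]),4),"pos",p.round(1),"tiltz",M[:,2].round(4),"q",s["qpos"].round(2))
if len(sys.argv)>1:
    print("tool delta",(M.T@(np.array(eval(sys.argv[1]))-p)).round(1))
E
```

>>> jog_arm --increments '[0, 0, 0, 0, 0, 0, 85, 0, 0, 0, 0, 0, 0, 85]'

```text
time_s: 1.7
position: [483.2, -96.1, 205.7]
ee_rot: [-2.295, -2.145, 0.0]
force: [-0.1, -0.7, 0.7]
opening: 84.9
gripper_force: 0.0
```

```bash
python3 st.py '[527.4,-27.2,78]'
```

```text
t 1.7 yaw 1.5033 pos [483.2 -96.1 205.7] tiltz [-5.e-04  3.e-04 -1.e+00] q [ 0.46  0.41 -0.49  1.97  0.26  0.83 -0.24]
tool delta [ 71.7  39.5 127.7]
```

To row units: 71.7 mm / 1000 = 0.0717, 60 mm / 1000 = 0.06.

>>> jog_arm --increments '[0, 0, 0, 0.03, 0.017, 0, 85, 0, 0, 0, 0.06, 0.033, 0.01, 85, 0, 0, 0, 0.0717, 0.0395, 0.03, 85, 0, 0, 0, 0.0717, 0.0395, 0.06, 85, 0, 0, 0, 0.0717, 0.0395, 0.06, 85, 0, 0, 0, 0.0717, 0.0395, 0.06, 85]'

```text
time_s: 2.3
position: [527.0, -29.6, 146.4]
ee_rot: [-2.299, -2.14, 0.001]
force: [-0.8, -0.8, 0.2]
opening: 85.6
gripper_force: 0.0
```

```bash
python3 - <<'E'
from h import *
t=cam("top");s=cam("scene")
a=cv2.convertScaleAbs(cv2.resize(t["img"][170:250,200:300],None,fx=4,fy=4,interpolation=2),alpha=1.5)
b=cv2.convertScaleAbs(cv2.resize(s["img"][130:240,240:340],None,fx=4,fy=4,interpolation=2),alpha=1.5)
w=np.zeros((440,800,3),np.uint8);w[:320,:400]=a;w[:,400:]=b;cv2.imwrite("pics/g1.png",w)
E
python3 st.py '[527.4,-27.2,78]'
```

```text
t 2.4 yaw 1.4993 pos [527.8 -29.4 147.3] tiltz [ 1.4e-03 -3.0e-04 -1.0e+00] q [ 0.28  0.54 -0.46  1.93  0.34  0.74 -0.44]
tool delta [ 2.2 -0.6 69.3]
```

View pics/g1.png

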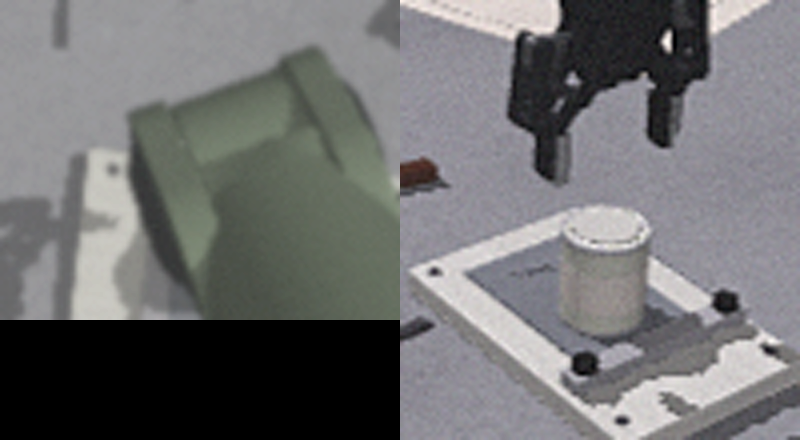

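The fingers, with tips at about (560,180) and (665,145) in the right panel, straddle the tin, whose top is at (605,228). I'll descend and grip.

To row units: 68 mm / 1000 = 0.068, 65 mm / 1000 = 0.065.

>>> jog_arm --increments '[0, 0, 0, 0.002, 0, 0.02, 85, 0, 0, 0, 0.002, 0, 0.04, 85, 0, 0, 0, 0.002, 0, 0.055, 85, 0, 0, 0, 0.002, 0, 0.065, 85, 0, 0, 0, 0.002, 0, 0.068, 85, 0, 0, 0, 0.002, 0, 0.068, 75, 0, 0, 0, 0.002, 0, 0.068, 68, 0, 0, 0, 0.002, 0, 0.068, 62, 0, 0, 0, 0.002, 0, 0.068, 50, 0, 0, 0, 0.002, 0, 0.068, 50, 0, 0, 0, 0.002, 0, 0.068, 50, 0, 0, 0, 0.002, 0, 0.068, 50]' --force 35

```text
time_s: 3.6
position: [527.9, -26.5, 78.8]
ee_rot: [2.297, 2.142, 0.001]
force: [-1.8, -1.3, 10.2]
opening: 59.0
gripper_force: 35.6
```

```bash
python3 st.py
```

```text
t 3.6 yaw 1.5006 pos [527.9 -26.5  78.8] tiltz [ 1.1e-03 -3.0e-04 -1.0e+00] q [ 0.23  0.65 -0.4   1.96  0.42  0.61 -0.52]
```

To row units: -75 mm / 1000 = -0.075, -70 mm / 1000 = -0.07.

>>> jog_arm --increments '[0, 0, 0, 0, 0, -0.005, 50, 0, 0, 0, 0, 0, -0.015, 50, 0, 0, 0, 0, 0, -0.03, 50, 0, 0, 0, 0, 0, -0.045, 50, 0, 0, 0, 0, 0, -0.06, 50, 0, 0, 0, 0, 0, -0.07, 50, 0, 0, 0, 0, 0, -0.075, 50, 0, 0, 0, 0, 0, -0.075, 50]'

```text
time_s: 4.4
position: [527.7, -26.6, 153.5]
ee_rot: [2.298, 2.142, 0.001]
force: [-0.7, -0.0, -2.3]
opening: 58.9
gripper_force: 38.1
```

```bash
python3 st.py '[400,-215,154]'; python3 - <<'E'
from h import *
s=cam("scene"); crop(s,240,100,130,140,4,"pics/l1.png")
E
```

```text
t 4.4 yaw 1.5006 pos [527.7 -26.6 153.5] tiltz [ 9.e-04 -1.e-04 -1.e+00] q [ 0.28  0.53 -0.46  1.92  0.34  0.76 -0.44]
tool delta [-196.9 -114.2   -0.6]
```

View pics/l1.png

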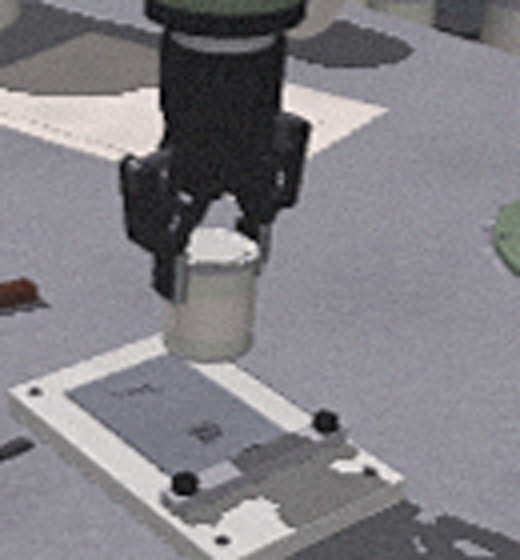

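The tin hangs upright in the gripper. The lattice is now visible at crop pixel (206,433) and the X-cut at (135,390). I'll carry the tin to (400,-215).

To row units: -197 mm / 1000 = -0.197, -106 mm / 1000 = -0.106.

```bash
python3 - <<'E'
from h import *
s=cam("scene"); print(onz(s,(240+206.5/4-.5,100+433.5/4-.5),22))
E
```

```text
[524.37469763 -26.88383006  22.        ]
```

>>> jog_arm --increments '[0, 0, 0, -0.01, -0.006, 0, 50, 0, 0, 0, -0.03, -0.017, 0, 50, 0, 0, 0, -0.054, -0.031, 0, 50, 0, 0, 0, -0.08, -0.046, 0, 50, 0, 0, 0, -0.106, -0.062, 0, 50, 0, 0, 0, -0.132, -0.077, 0, 50, 0, 0, 0, -0.156, -0.09, 0, 50, 0, 0, 0, -0.175, -0.101, 0, 50, 0, 0, 0, -0.188, -0.109, 0, 50, 0, 0, 0, -0.197, -0.114, 0, 50, 0, 0, 0, -0.197, -0.114, 0, 50]'

```text
time_s: 5.6
position: [399.0, -216.1, 152.7]
ee_rot: [-2.3, -2.14, 0.001]
force: [0.3, 0.8, -0.5]
opening: 59.1
gripper_force: 38.1
```

```bash
python3 st.py '[400,-215,60]'
```

```text
t 5.6 yaw 1.4988 pos [ 399.  -216.1  152.7] tiltz [-8.e-04 -0.e+00 -1.e+00] q [ 0.73  0.44 -0.46  2.11  0.31  0.66 -0.01]
tool delta [ 1.2  1.  92.7]
```

To row units: 95.5 mm / 1000 = 0.0955, 94.5 mm / 1000 = 0.0945.

>>> jog_arm --increments '[0, 0, 0, 0, 0, 0.01, 50, 0, 0, 0, 0, 0, 0.028, 50, 0, 0, 0, 0, 0, 0.048, 50, 0, 0, 0, 0, 0, 0.066, 50, 0, 0, 0, 0, 0, 0.08, 50, 0, 0, 0, 0, 0, 0.087, 50, 0, 0, 0, 0, 0, 0.091, 50, 0, 0, 0, 0, 0, 0.0935, 50, 0, 0, 0, 0, 0, 0.0945, 50, 0, 0, 0, 0, 0, 0.0955, 50, 0, 0, 0, 0, 0, 0.0955, 50]'

```text
time_s: 6.7
position: [400.1, -215.1, 57.6]
ee_rot: [2.298, 2.142, 0.0]
force: [0.2, -0.1, -0.9]
opening: 59.2
gripper_force: 38.1
```

```bash
python3 st.py
```

```text
t 6.7 yaw 1.5006 pos [ 400.1 -215.1   57.6] tiltz [ 4.e-04 -2.e-04 -1.e+00] q [ 0.62  0.61 -0.34  2.16  0.46  0.44 -0.15]
```

To row units: 1.3 mm / 1000 = 0.0013, 1 mm / 1000 = 0.001.

>>> jog_arm --increments '[0, 0, 0, 0, 0, 0.0005, 50, 0, 0, 0, 0, 0, 0.001, 50, 0, 0, 0, 0, 0, 0.0013, 50, 0, 0, 0, 0, 0, 0.0013, 50]'

```text
time_s: 7.1
position: [400.1, -215.2, 56.7]
ee_rot: [2.298, 2.142, -0.0]
force: [-4.4, 1.1, 16.9]
opening: 59.2
gripper_force: 40.3
```

```bash
python3 st.py
```

```text
t 7.1 yaw 1.5006 pos [ 400.1 -215.2   56.7] tiltz [ 4.e-04 -6.e-04 -1.e+00] q [ 0.62  0.61 -0.34  2.16  0.46  0.44 -0.15]
```

The tin is touching the bench (17 N), so I'll release it and rise.

To row units: -145 mm / 1000 = -0.145, -115 mm / 1000 = -0.115.

>>> jog_arm --increments '[0, 0, 0, 0, 0, -0.0005, 58, 0, 0, 0, 0, 0, -0.0005, 64, 0, 0, 0, 0, 0, -0.0005, 72, 0, 0, 0, 0, 0, -0.0005, 85, 0, 0, 0, 0, 0, -0.0005, 85, 0, 0, 0, 0, 0, -0.0005, 85, 0, 0, 0, 0, 0, -0.025, 85, 0, 0, 0, 0, 0, -0.05, 85, 0, 0, 0, 0, 0, -0.08, 85, 0, 0, 0, 0, 0, -0.115, 85, 0, 0, 0, 0, 0, -0.145, 85, 0, 0, 0, 0, 0, -0.145, 85]'

```text
time_s: 8.3
position: [401.3, -215.6, 204.4]
ee_rot: [2.295, 2.138, 0.002]
force: [-0.0, 0.1, 0.2]
opening: 84.9
gripper_force: 0.0
```

```bash
python3 st.py '[478,313.5,200]'; python3 - <<'E'
from h import *
s=cam("scene"); crop(s,230,100,200,150,4,"pics/p1.png")
E
```

```text
t 8.3 yaw 1.5003 pos [ 401.3 -215.6  204.4] tiltz [ 0.0044 -0.0026 -1.    ] q [ 0.78  0.35 -0.51  2.06  0.25  0.78  0.05]
tool delta [533.2  39.2   3.3]
```

View pics/p1.png

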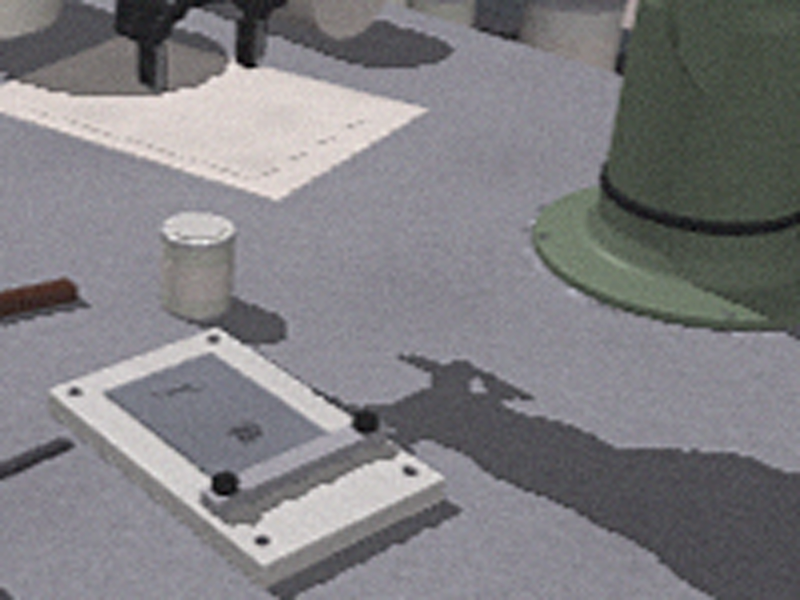

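The tin stands upright on the bench at crop pixel (198,265), off the board and released. The lattice centre is at (245,432). I'll move over the loupe handle, turning to yaw 3.02.

To row units: 533 mm / 1000 = 0.533, 490 mm / 1000 = 0.49, -1.523 rad / 2 = -0.7615.

>>> jog_arm --increments '[0, 0, -0.065, 0.044, 0.003, 0, 85, 0, 0, -0.13, 0.089, 0.007, 0, 85, 0, 0, -0.195, 0.133, 0.01, 0, 85, 0, 0, -0.26, 0.178, 0.013, 0, 85, 0, 0, -0.325, 0.222, 0.016, 0, 85, 0, 0, -0.39, 0.267, 0.02, 0, 85, 0, 0, -0.455, 0.311, 0.023, 0, 85, 0, 0, -0.52, 0.355, 0.026, 0, 85, 0, 0, -0.585, 0.4, 0.029, 0, 85, 0, 0, -0.65, 0.444, 0.033, 0, 85, 0, 0, -0.715, 0.49, 0.036, 0, 85, 0, 0, -0.7615, 0.533, 0.039, 0, 85]'

```text
time_s: 9.55
position: [475.8, 315.8, 199.8]
ee_rot: [-0.176, -3.135, 0.001]
force: [0.8, 0.0, -0.0]
opening: 84.9
gripper_force: 0.0
```

>>> jog_arm --increments '[0, 0, 0, 0, 0, 0, 60, 0, 0, 0, 0, 0, 0, 50]'

```text
time_s: 9.75
position: [475.3, 314.6, 199.7]
ee_rot: [-0.182, -3.134, 0.001]
force: [-0.7, 0.1, -0.1]
opening: 58.4
gripper_force: 0.0
```

```bash
python3 st.py '[479.5,313.5,80]'; python3 - <<'E'
from h import *
s=cam("scene");t=cam("top"); 
a=cv2.convertScaleAbs(cv2.resize(t["img"][125:265,205:305],None,fx=4,fy=4,interpolation=2),alpha=1.8)
b=cv2.convertScaleAbs(cv2.resize(s["img"][195:295,300:400],None,fx=4,fy=4,interpolation=2),alpha=1.5)
w=np.zeros((560,800,3),np.uint8);w[:,:400]=a;w[:400,400:]=b;cv2.imwrite("pics/g2.png",w)
E
```

```text
t 9.75 yaw 3.0253 pos [475.3 314.6 199.7] tiltz [-2.2e-03 -4.0e-04 -1.0e+00] q [-0.07  0.64 -0.9   1.76  0.58  1.03  0.26]
tool delta [ -4.5  -0.5 119.7]
```

View pics/g2.png

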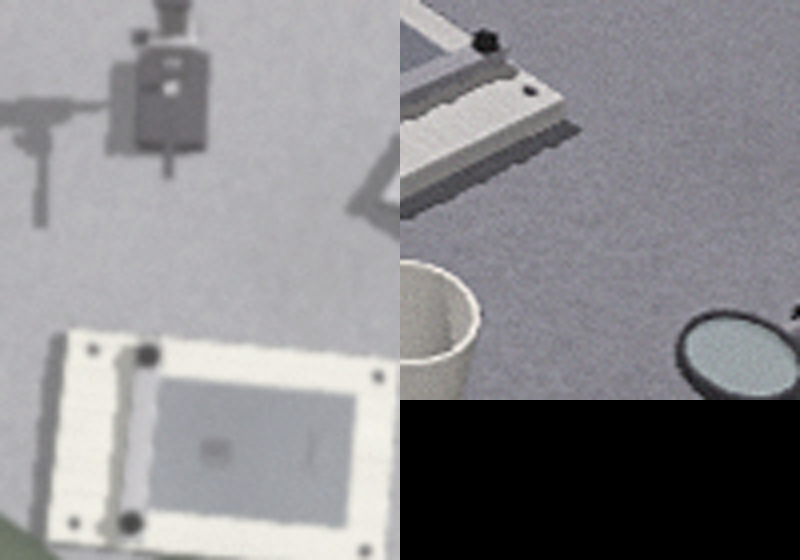

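The top view shows the lattice at (216,451) in the left panel and the scriber tip at (168,179). Next I'll refine both positions, and descend on the handle.

To row units: 160 mm / 1000 = 0.16, 155 mm / 1000 = 0.155.

```bash
python3 - <<'E'
from h import *
s=cam("scene");t=cam("top")
T=lambda x,y:(205+(x+.5)/4-.5,125+(y+.5)/4-.5)
P=lambda x,y:(230+(x+.5)/4-.5,100+(y+.5)/4-.5)
print("lat",tri([t,s],[T(216,451),P(245,432)]),onz(t,T(216,451),22),onz(s,P(245,432),22))
print("tip",tri([t,s],[T(168,179),P(72,441)]),tri([t,s],[T(168,179),P(72,445)])[0])
# scriber shadow-independent: tip at 94 from beam; slide on same y
E
```

```text
lat (array([524.64224648, -26.95051112,  22.83937451]), array([ 0.14483343, -0.12288529,  0.17799244,  0.02804475])) [524.36007721 -26.54281572  22.        ] [524.04949281 -28.23861698  22.        ]
tip (array([707.38863915,  12.04079656, 116.97918888]), array([ 0.0448244 , -0.04596529,  0.05170817,  0.0096505 ])) [707.82271959  12.23694293 114.48024066]
```

>>> jog_arm --increments '[0, 0, 0, -0.0045, -0.0005, 0.04, 50, 0, 0, 0, -0.0045, -0.0005, 0.08, 50, 0, 0, 0, -0.0045, -0.0005, 0.12, 50, 0, 0, 0, -0.0045, -0.0005, 0.14, 50, 0, 0, 0, -0.0045, -0.0005, 0.155, 50, 0, 0, 0, -0.0045, -0.0005, 0.16, 50, 0, 0, 0, -0.0045, -0.0005, 0.16, 50]'

```text
time_s: 10.65
position: [480.8, 312.7, 41.3]
ee_rot: [0.186, 3.136, 0.0]
force: [0.1, 0.4, 0.1]
opening: 50.0
gripper_force: 0.0
```

```bash
python3 st.py '[479.5,313.5,22]'; python3 - <<'E'
from h import *
s=cam("scene");t=cam("top")
crop(s,360,210,90,95,6,"pics/g3.png")
E
```

```text
t 10.65 yaw 3.0232 pos [480.8 312.7  41.3] tiltz [ 1.e-04  0.e+00 -1.e+00] q [-0.18  0.85 -0.73  1.84  0.8   0.78  0.1 ]
tool delta [ 1.4  0.6 19.3]
```

View pics/g3.png

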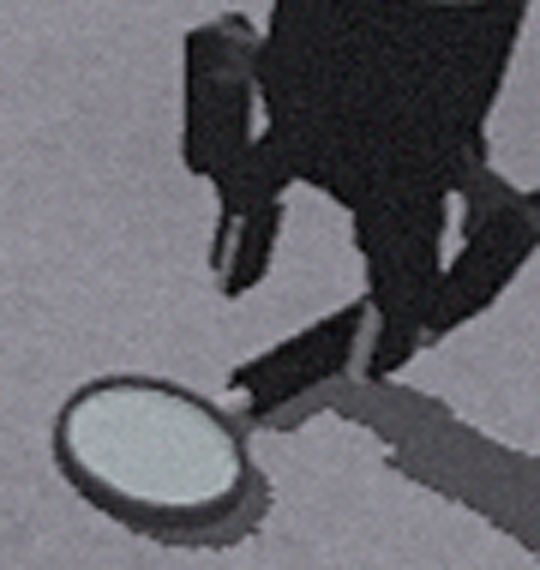

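The fingers straddle the handle: the left pad is at (235,270), the right pad at (365,340), and the handle runs between them. I'll descend and close.

To row units: 18.5 mm / 1000 = 0.0185, 15 mm / 1000 = 0.015.

>>> jog_arm --increments '[0, 0, 0, 0.001, 0.0005, 0.008, 40, 0, 0, 0, 0.001, 0.0005, 0.015, 30, 0, 0, 0, 0.001, 0.0005, 0.0185, 24, 0, 0, 0, 0.001, 0.0005, 0.0185, 18, 0, 0, 0, 0.001, 0.0005, 0.0185, 8, 0, 0, 0, 0.001, 0.0005, 0.0185, 8, 0, 0, 0, 0.001, 0.0005, 0.0185, 8, 0, 0, 0, 0.001, 0.0005, 0.0185, 8]' --force 60

```text
time_s: 11.55
position: [479.8, 313.5, 22.7]
ee_rot: [0.185, 3.136, 0.0]
force: [-0.2, -0.2, -1.7]
opening: 14.2
gripper_force: 58.7
```

```bash
python3 st.py
```

```text
t 11.55 yaw 3.0237 pos [479.8 313.5  22.7] tiltz [ 1.e-04  1.e-04 -1.e+00] q [-0.19  0.88 -0.71  1.85  0.83  0.75  0.08]
```

To row units: -106 mm / 1000 = -0.106, -104 mm / 1000 = -0.104.

>>> jog_arm --increments '[0, 0, 0, 0, 0, -0.003, 8, 0, 0, 0, 0, 0, -0.01, 8, 0, 0, 0, 0, 0, -0.022, 8, 0, 0, 0, 0, 0, -0.038, 8, 0, 0, 0, 0, 0, -0.054, 8, 0, 0, 0, 0, 0, -0.07, 8, 0, 0, 0, 0, 0, -0.086, 8, 0, 0, 0, 0, 0, -0.098, 8, 0, 0, 0, 0, 0, -0.104, 8, 0, 0, 0, 0, 0, -0.106, 8, 0, 0, 0, 0, 0, -0.106, 8]'

```text
time_s: 12.65
position: [479.7, 313.4, 128.5]
ee_rot: [-0.185, -3.136, 0.0]
force: [-0.4, 0.3, -0.9]
opening: 14.2
gripper_force: 58.7
```

```bash
python3 st.py; python3 - <<'E'
from h import *
s=cam("scene");t=cam("top")
a=cv2.resize(t["img"][150:250,130:230],None,fx=4,fy=4,interpolation=2)
b=cv2.resize(s["img"][170:270,350:450],None,fx=4,fy=4,interpolation=2)
c=cv2.resize(s["img"][195:225,200:300],None,fx=8,fy=5,interpolation=2)
cv2.imwrite("pics/h1.png",cv2.convertScaleAbs(np.vstack([np.hstack([a,b]),c]),alpha=1.5))
E
```

```text
t 12.65 yaw 3.0236 pos [479.7 313.4 128.5] tiltz [-2.e-04 -1.e-04 -1.e+00] q [-0.12  0.73 -0.83  1.81  0.68  0.91  0.19]
```

View pics/h1.png

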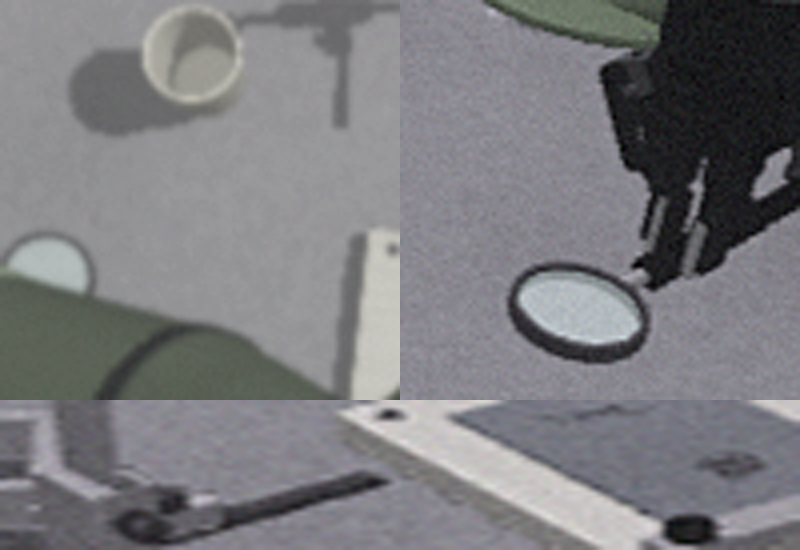

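The lens is lifted. In the scene crop its rim spans columns 510–650 and rows 263–362, and it looks level. In the strip the scriber tip ends at (385,~486) on its underside. I'll check both against projections.

```bash
python3 - <<'E'
from h import *
s=cam("scene");t=cam("top")
np.set_printoptions(precision=1,suppress=True)
a=np.linspace(0,2*np.pi,90)
def rim(x,y,z,pitch):
    P=[]
    for h in(-5,5):
        P.append(np.c_[34*np.cos(a),34*np.sin(a),0*a+h])
    M=(R.from_euler("z",-.119)*R.from_euler("y",pitch)).as_matrix()
    return np.vstack(P)@M.T+[x,y,z]
def ext(u): return np.r_[u.min(0),u.max(0)]
obs=np.r_[350+(510.5-400)/4-.5,170+263.5/4-.5,350+(650.5-400)/4-.5,170+362.5/4-.5]
print("obs",obs)
for p in(-.1,0,.1): print(p,ext(proj(s,rim(559,304,113-79*np.sin(p),p))))
print("top obs right/top edges",130+95/4-.5,150+232/4-.5,ext(proj(t,rim(559,304,113,0))))
f=lambda q:ext(proj(s,rim(q[0],q[1],q[2],q[3])))-obs
q=least_squares(lambda q:np.r_[f(q),ext(proj(t,rim(*q)))[1]-(150+232/4-.5),ext(proj(t,rim(*q)))[2]-(130+95/4-.5)],[559,304,113,0],x_scale=[10,10,10,.1]);print(q.x,q.fun)
T=lambda x,y:(205+(x+.5)/4-.5,125+(y+.5)/4-.5)
for y in(480,484,487): print("tip",tri([t,s],[T(168,179),(200+384/8-.5,195+(y+.5-400)/5-.5)]))
E
```

```text
obs [377.1 235.4 412.1 260.1]
-0.1 [377.  232.9 413.4 257.6]
0 [376.3 235.3 412.6 261.3]
0.1 [375.7 237.6 411.7 264.9]
top obs right/top edges 153.25 207.5 [128.3 207.1 153.5 231.8]
[558.1 303.9 113.8  -0.1] [-0.4  0.2  0.6 -0.1 -0.1  0.2]
tip (array([707.8,  12.1, 115.1]), array([ 0., -0.,  0.,  0.]))
tip (array([708.2,  12.2, 113.1]), array([-0.,  0., -0., -0.]))
tip (array([708.4,  12.3, 111.6]), array([-0. ,  0. , -0.1, -0. ]))
```

The lens is level at z≈113, and the scriber underside is at about 112.5. I'll carry the lens over to the lattice at (524.4,-27).

>>> jog_arm --increments '[0, 0, 0, 0, -0.008, 0, 8, 0, 0, 0, 0, -0.03, 0, 8, 0, 0, 0, -0.001, -0.062, 0, 8, 0, 0, 0, -0.001, -0.098, 0, 8, 0, 0, 0, -0.002, -0.136, 0, 8, 0, 0, 0, -0.003, -0.174, 0, 8, 0, 0, 0, -0.003, -0.212, 0, 8, 0, 0, 0, -0.004, -0.25, 0, 8, 0, 0, 0, -0.004, -0.284, 0, 8, 0, 0, 0, -0.005, -0.31, 0, 8, 0, 0, 0, -0.005, -0.327, 0, 8, 0, 0, 0, -0.0047, -0.3327, 0, 8]'

```text
time_s: 14.05
position: [444.6, -19.6, 128.4]
ee_rot: [-0.189, -3.135, 0.001]
force: [0.2, -0.3, -1.4]
opening: 14.0
gripper_force: 58.7
```

>>> jog_arm --increments '[0, 0, 0, 0, 0, 0, 8, 0, 0, 0, 0, 0, 0, 8, 0, 0, 0, 0, 0, 0, 8, 0, 0, 0, 0, 0, 0, 8]'

```text
time_s: 14.45
position: [445.4, -16.6, 128.7]
ee_rot: [0.183, 3.136, 0.0]
force: [-0.6, -0.1, -0.3]
opening: 14.5
gripper_force: 58.7
```

```bash
python3 st.py '[445.2,-17.6,128.3]'; python3 - <<'E'
from h import *
s=cam("scene")
np.set_printoptions(precision=1,suppress=True)
# dark rim outline near predicted place
u=proj(s,[[524.4,-27,112.5]])[0];print("pred",u)
g=cv2.cvtColor(s["img"],6);x,y=u.astype(int)
w=g[y-16:y+17,x-26:x+27]
for row in w[::2]: print("".join(" .:-=+*#%@"[min(9,int(v)//18)] for v in row))
a=np.linspace(0,2*np.pi,90)
e=np.vstack([proj(s,np.c_[524.4+34*np.cos(a),-27+34*np.sin(a),0*a+z]) for z in(107.5,117.5)]);print(e.min(0)-[x-26,y-16],e.max(0)-[x-26,y-16])
E
```

```text
t 14.45 yaw 3.025 pos [445.4 -16.6 128.7] tiltz [ 1.e-04  2.e-04 -1.e+00] q [ 0.57  0.57 -0.87  2.13  0.67  0.74  0.71]
tool delta [ 0.  -1.   0.4]
pred [292.6 180. ]
=++++==========+=======++++++++++++++++++++=::....--:
+++++++====++=+======-=++++++++++++++==++++=::...:=-:
++++++====+++++++=+====++++++++++++++++++++=::.. :--.
+++=+===+==+++++++=====+++++++=++++++++++++=:... :=-.
++++=+====+++++++++===-=-----==++++++++=-  ......:=- 
++++======+++++++-:::-=++++++==-:.:-=++*+=- .....:--:
+++=======+=++=-:-+++*+******#**+++=-.----:   .-+=+++
+++++==--===+=-:=*****************#**=:-=++=++++++++=
+++++++++==::-::-+******************#*-:=++++=+=+++++
++++++++++++++=:.::-=**************+=:.:+++++++++++++
++++++++=+**###*:.....::-------:::....-++++++++++++++
++=++*############*=::............:-+++++++++++++++++
*#############**++#%%#######+-=+++++++++=++++++++++++
#########+==========+##########+=++++++++++++++++++++
###**==================*#########*+=+++++++++++++++++
+========================+*##########+=++++++++++++++
=====+====--================+*##########+=+++++++++++
[13.8  8.3] [39.4 24.2]
```

The rim outline spans columns about 13.5–39.5 and rows 8–24. The prediction is 13.8–39.4 and 8.3–24.2, so the lens is in place. I'll settle and hand in.

>>> jog_arm --increments '[0, 0, 0, 0, 0, 0, 8, 0, 0, 0, 0, 0, 0, 8, 0, 0, 0, 0, 0, 0, 8, 0, 0, 0, 0, 0, 0, 8, 0, 0, 0, 0, 0, 0, 8]'

```text
time_s: 15.0
position: [445.3, -17.4, 128.6]
ee_rot: [-0.185, -3.136, 0.0]
force: [-0.0, -0.3, -1.2]
opening: 14.0
gripper_force: 58.7
```

```bash
python3 st.py; python3 -c "
from station import r;print(r.finish_job())"
```

```text
t 15.0 yaw 3.0238 pos [445.3 -17.4 128.6] tiltz [-0. -0. -1.] q [ 0.58  0.57 -0.87  2.13  0.67  0.74  0.71]
the job is handed in; nothing more can be done
None
```

I handed the job in at 15 s (the hand-in returned no verdict): the tin stands upright on the bench off the board, and the lens is held level and still over the lattice at about 113 mm, against about 112.5 mm for the scriber tip.

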